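# Sort handed desk brackets and log the batch

### The arm

A 6-joint arm with a two-finger parallel gripper is mounted at the origin on the work surface. World frame = base frame: x ahead of the robot, y to its left, z up, the work surface at z = 0. Lengths are in mm, angles in rad, forces in N, time in s.
With the tool pointing down it reaches from about 275 to 775 mm from the base axis. Payload 14.6 kg.
Tool frame: the origin (TCP) lies on the centre line of the jaws, within the pads' length; the fingertips stand 8 mm ahead of it and the grasp point (between the pads) lies 11 mm behind it (env.tip_extent is the distance from the TCP to the fingertips, in mm); z points along the fingers, y is the line along which they close (so a half turn about z gives the same grasp; the last joint's range is limited). The gripper opens to 85 mm and grips with 20 to 120 N. Pads are 22 mm wide; open, the fingers measure 114 mm over their backs; the gripper's body (76 mm by 85 mm) begins 54 mm behind the grasp point. The pads swing forward as they close: fully open they stand 13 mm farther back than shut.
Start: joints at [-1.327, 0.263, -0.048, 1.259, 0, 1.415], TCP at [203.858, -483.808, 239.278] pointing down, gripper open.
Joint ranges: [-2.65, 2.65], [-0.89, 1.7], [-1.18, 1.37], [-2.13, 2.11], [-1.35, 1.29], [-3.14, 3.14]. Speed limits (rad/s): [1.89, 1.89, 2.57, 2.79, 3.14, 3.14].

### API

Orientations are given as [roll, pitch, yaw] about the fixed x, y, z axes, in that order (R = Rz(yaw) Ry(pitch) Rx(roll)).
In Python, from cell import sensors, camera, order, recognise, env gives the robot as it stands.
- The arm moves only by the tool send_rows, never from a script. Its argument "steps" is a list that holds one entry, the list of rows, each a list of 4 numbers: the shift along the tool's x, y, z in mm, then the turn about the tool's z in degrees. A call has 1 to 20 rows; each row shifts and turns the commanded pose from where the row before left it, along the tool's axes as they then stand; what a row does not reach is not made up. A row lasts 1/10 s, in which the tool goes at most 50 mm and 8.59 degrees, less where a joint would pass 70% of its speed; a pose out of reach is approached as far as the arm can. A call is refused whole if a number of a shift passes 50 or a number of a turn 8.59, either way. A call with a gripper value outside its range is refused whole. "gripper" is the opening, from -1 (shut) to 1 (fully open), set as the call begins (left out, the last holds). The fingers move at their own pace and stop on an object; "newtons" is the grip in N (left out, the last holds). Time passes only in rows, so rows that do not move let the fingers close. It gives the time, the measured TCP pose, the force, the opening and the grip force at its end, in the units of the state.
- sensors.state(): the state, without advancing time (a new reading comes with each control period).
- camera(name): name is "side" or "top"; returns a dict with "pixels" (420x560x3 uint8, red, green, blue), "vertical_fov" (degrees; the focal length in pixels is half the picture's height over the tangent of half this angle, whatever the lens; pixels are square), "cx", "cy" (the principal point, pixels), "R" (3x3) and "t" (3): a world point X has camera coordinates R X + t. Camera axes: x right, y down, z forward; pixel columns grow to the right and rows downward; lengths in mm; the calibration is good to about 2 mm. A picture is of the moment at which its call begins. There is no depth.
- order.job_done(): hands the job in; it is judged then, once.
Trained networks look in a picture, given as the dict that the camera call returned (one of the last four; its "shot" number tells which), for a name from the list of things; names that differ only in an ending like _2 or _b are one class to them, and where a whole thing is asked for, a point or a joint stands for the part that bears it (a point fixed in the world has none). Each returns a list of dicts, best first, with "score" (0 to 1); they miss things now and then, are a little off and sometimes report something else, mostly with a low value. They report only what shows in the picture. A call takes as long as a camera call.
- recognise(target, picture): "location" ([row, column] in pixels, amid what is visible of it).
The state is a dict: "time": time; "q": joint angles; "dq": joint speeds; "joint_efforts": joint torques, N m; "tool_pos": TCP position; "tcp_rot": TCP orientation; "wrist_force": force on the tool from outside, world axes, zero at the start; "ft_torque": the same for the moment, N m; "grip_width": opening from 0.0 (shut) to 1.0 (fully open); "gripper_force": force on a finger pad.
Only numpy, scipy, OpenCV 4.12 (cv2) and the standard library are available. Lean on these libraries where they do the work, as an engineer would, in place of code of your own. Each camera call takes 0.05 s, during which the arm holds its last target. There are 200 camera calls.

### The job

Spare left- and right-hand shelf brackets for the pupils' desks lie mixed on the teacher's desk: first press the round key of the parts counter to open the count, then stand every loose bracket flat on its base on the floor of the tray whose fixed sample it matches (its mirror image belongs in the other tray). Only when all are sorted press the square key to close the count and then the bar key to save it, each fully down and let up again, one key at a time. Leave the mug, the blackboard eraser and the notebooks where they are.

Things in the scene. Friction and masses are not known exactly. Their poses are not given: they have to be found in the camera images.
- left1_mid (a point): left-hand aluminium bracket (may be absent), 0.14 kg, standing on its 80 (x) by 45 (y) by 6 mm base plate; along its +y edge an upright wall 9 mm thick, mid-plane at y = +18 mm, top 45 mm above the underside: grip it from above along y; an end block 14 mm thick, 30 mm high, across its -x end. Point: its centre, 22.5 mm above the underside, z up
- left2_mid (a point): left-hand aluminium bracket (may be absent), 0.14 kg, standing on its 80 (x) by 45 (y) by 6 mm base plate; along its +y edge an upright wall 9 mm thick, mid-plane at y = +18 mm, top 45 mm above the underside: grip it from above along y; an end block 14 mm thick, 30 mm high, across its -x end. Point: its centre, 22.5 mm above the underside, z up
- left3_mid (a point): left-hand aluminium bracket (may be absent), 0.14 kg, standing on its 80 (x) by 45 (y) by 6 mm base plate; along its +y edge an upright wall 9 mm thick, mid-plane at y = +18 mm, top 45 mm above the underside: grip it from above along y; an end block 14 mm thick, 30 mm high, across its -x end. Point: its centre, 22.5 mm above the underside, z up
- right1_mid (a point): right-hand aluminium bracket (may be absent), 0.14 kg, standing on its 80 (x) by 45 (y) by 6 mm base plate; along its +y edge an upright wall 9 mm thick, mid-plane at y = +18 mm, top 45 mm above the underside: grip it from above along y; an end block 14 mm thick, 30 mm high, across its +x end. Point: its centre, 22.5 mm above the underside, z up
- right2_mid (a point): right-hand aluminium bracket (may be absent), 0.14 kg, standing on its 80 (x) by 45 (y) by 6 mm base plate; along its +y edge an upright wall 9 mm thick, mid-plane at y = +18 mm, top 45 mm above the underside: grip it from above along y; an end block 14 mm thick, 30 mm high, across its +x end. Point: its centre, 22.5 mm above the underside, z up
- right3_mid (a point): right-hand aluminium bracket (may be absent), 0.14 kg, standing on its 80 (x) by 45 (y) by 6 mm base plate; along its +y edge an upright wall 9 mm thick, mid-plane at y = +18 mm, top 45 mm above the underside: grip it from above along y; an end block 14 mm thick, 30 mm high, across its +x end. Point: its centre, 22.5 mm above the underside, z up
- tray_left: fixed grey open tray for left-hand brackets: outside 230 (x) by 120 mm (y), 26 mm high, walls and floor 5 mm; origin at the centre of its underside, z up. A sample left-hand bracket is fixed outside its +x end (x = 115 to 179 mm, up to 49 mm high, upright wall away from the tray). Room for three brackets, each laid across it, one behind another
- tray_right: fixed grey open tray for right-hand brackets: outside 230 (x) by 120 mm (y), 26 mm high, walls and floor 5 mm; origin at the centre of its underside, z up. A sample right-hand bracket is fixed outside its +x end (x = 115 to 179 mm, up to 49 mm high, upright wall away from the tray). Room for three brackets, each laid across it, one behind another
- key_round_top (a point): centre of the top face of the white round key, 32 mm across, z up; 46 mm above the desk when released, on a black mount 34 mm above the desk. The three keys stand in a row along y, 57 mm apart, in varying order, on the grey parts counter (85 by 190 mm; a display strip 46 mm high along its far side)
- key_round (a joint): travel of the round key in m: 0 released, 0.006 fully down; springs back; about 1.5 N to start it, 5 N to hold it fully down
- key_square_top (a point): centre of the top face of the white square key, 30 mm by 30 mm, z up; 46 mm above the desk when released, on a black mount 34 mm above the desk. The three keys stand in a row along y, 57 mm apart, in varying order, on the grey parts counter (85 by 190 mm; a display strip 46 mm high along its far side)
- key_square (a joint): travel of the square key in m: 0 released, 0.006 fully down; springs back; about 1.5 N to start it, 5 N to hold it fully down
- key_bar_top (a point): centre of the top face of the white bar key, 56 mm (its x) by 18 mm (its y), z up; 46 mm above the desk when released, on a black mount 34 mm above the desk. The three keys stand in a row along y, 57 mm apart, in varying order, on the grey parts counter (85 by 190 mm; a display strip 46 mm high along its far side)
- key_bar (a joint): travel of the bar key in m: 0 released, 0.006 fully down; springs back; about 1.5 N to start it, 5 N to hold it fully down
- mug: white mug, 80 mm wide, 95 mm high, origin at the centre of its underside; a bystander
- eraser: blackboard eraser, dark felt under a wooden back, 45 by 120 mm, 38 mm high, origin at the centre of its underside; a bystander
- notebooks: two small notebooks stacked, 110 by 160 mm, 24 mm high, origin at the centre of the underside; a bystander

How it is judged:
By the outcome, as a careful person would: the job done as asked, in the order asked, and still so for the second after the job is handed in, with the robot touching nothing.
Of left1, right1, left2, right2, left3, right3 only 4 to 6 are there at a start; the rules pass over those that are not, and their reading is None.
At some moment in a run one of left1, right1, left2, right2, left3, right3 may be knocked a few centimetres aside while the robot is not near it.
It also fails if it takes over 210 s, if anything falls off the work surface, if the arm or the gripper's body presses on something with over 40 N, if the wrist force passes 120 N, or if a joint passes its speed limit or range.

## Working session

There is one attempt and no reset: what is moved stays moved. The work goes in short steps, Python scripts to look and compute and a tool call to move; the robot and the scene stay as the last step left them, time stands still between calls to the robot, and variables do not carry over. Pictures are saved under pics/ and viewed, at most 14 in all, crops included, and the job is handed in when it is done.

Besides the shell and the picture viewer there is one more tool, called after ">>>" by a JSON object that holds its "method" and its "body". send_rows: Moves the arm, as the interface text tells. Its arguments: {"type":"object","properties":{"steps":{"type":"array","items":{"type":"array","items":{"type":"array","items":{"type":"number"}}}},"gripper":{"type":"number"},"newtons":{"type":"number"}},"required":["steps"]}

```bash
mkdir -p pics; cat > h.py <<'E'
import numpy as np,cv2
from cell import sensors,camera,order,recognise,env
def snap(n,f=None):
    p=camera(n)
    if f: cv2.imwrite('pics/'+f,cv2.cvtColor(p['pixels'],cv2.COLOR_RGB2BGR))
    return p
def foc(p): return p['pixels'].shape[0]/2/np.tan(np.radians(p['vertical_fov'])/2)
def ray(p,rc):
    f=foc(p);d=np.array([(rc[1]-p['cx'])/f,(rc[0]-p['cy'])/f,1]);R=np.array(p['R']);t=np.array(p['t'])
    return -R.T@t,R.T@d
def at(p,rc,z):
    o,d=ray(p,rc);return o+d*(z-o[2])/d[2]
def proj(p,X):
    c=np.array(p['R'])@np.array(X,float)+np.array(p['t']);f=foc(p)
    return np.array([p['cy']+f*c[1]/c[2],p['cx']+f*c[0]/c[2]])
E
python3 - <<'E'
from h import *
s=sensors.state();print(s)
for n in('top','side'):
    p=snap(n,n+'0.png');print(n,foc(p),p['cx'],p['cy'],-np.array(p['R']).T@p['t'],np.round(p['R'],3).tolist())
    for o,z in(('left1_mid',22),('right1_mid',22),('tray_left',10),('tray_right',10),('key_round_top',46),('key_square_top',46),('key_bar_top',46)):
        print(o,[(np.round(r['location']).astype(int).tolist(),round(r['score'],2),np.round(at(p,r['location'],z)[:2]).tolist()) for r in recognise(o,p)])
E
```

```text
{'time': 0.0, 'q': array([-1.32732346e+00,  2.63519868e-01, -4.89179280e-02,  1.25938135e+00,
        1.47554467e-05,  1.41552582e+00]), 'dq': array([-0.00135703,  0.00067157, -0.00011691, -0.00079756, -0.00025182,
       -0.00202188]), 'joint_efforts': array([-1.38557345e-03, -6.37625170e+01,  3.84567118e+01,  1.36679522e-02,
       -2.14554811e-04, -2.79211662e-05]), 'tool_pos': array([ 203.78919876, -483.56281243,  238.83364584]), 'tcp_rot': array([-3.14058442e+00, -1.72754420e-04,  3.98743281e-01]), 'wrist_force': array([ 0.37710029, -0.50151434,  1.02760372]), 'ft_torque': array([ 0.0247169 , -0.02191089,  0.03483245]), 'gripper_force': 0.0, 'grip_width': 1.001855267260051}
top 438.6011940089296 278.2980516095638 211.26517031008152 [ 518.48356969  -18.00865458 1208.08314873] [[0.017, -1.0, -0.004], [-0.997, -0.017, -0.07], [0.07, 0.005, -0.998]]
left1_mid []
right1_mid [([228, 317], 0.73, [557.0, -117.0])]
tray_left [([242, 380], 0.94, [524.0, -290.0]), ([270, 270], 0.74, [443.0, 9.0])]
tray_right [([247, 165], 0.7, [499.0, 294.0])]
key_round_top [([223, 232], 0.37, [566.0, 112.0])]
key_square_top [([178, 282], 0.65, [688.0, -20.0]), ([222, 232], 0.49, [568.0, 109.0])]
key_bar_top [([170, 298], 0.66, [712.0, -64.0])]
side 515.0532190265274 278.11446101277204 204.27655249884288 [ 544.17148224 1030.86325761 1314.84859624] [[-0.997, -0.069, 0.018], [-0.064, 0.766, -0.64], [0.03, -0.64, -0.768]]
left1_mid []
right1_mid [([193, 291], 0.73, [557.0, -100.0]), ([221, 246], 0.49, [693.0, 31.0])]
tray_left [([152, 305], 0.96, [516.0, -306.0]), ([191, 248], 0.73, [700.0, -107.0])]
tray_right [([304, 304], 0.73, [495.0, 305.0])]
key_round_top [([216, 244], 0.64, [698.0, 30.0])]
key_square_top []
key_bar_top []
```

View pics/top0.png

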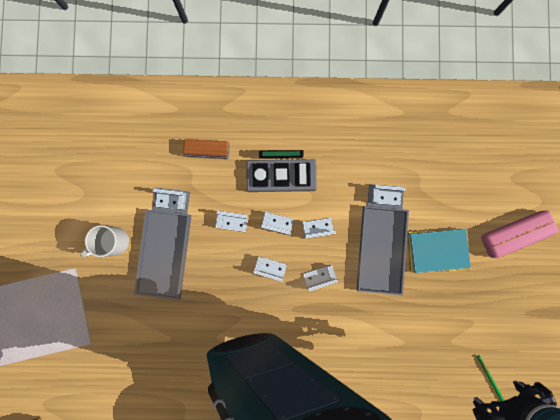

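View pics/side0.png

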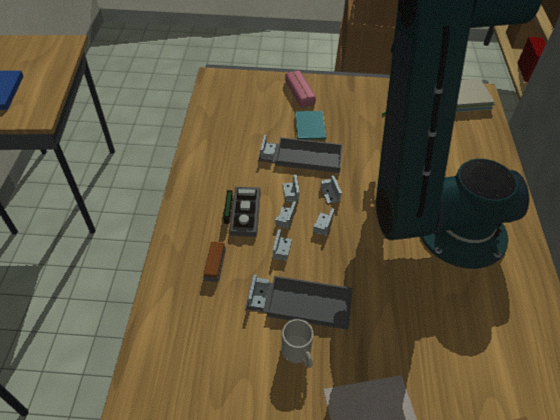

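The top view shows five loose brackets at (row, col) (221,232), (223,277), (228,319), (268,270) and (278,320). The keys are round (175,260), square (174,281) and bar (173,303). The trays are at about (252,163) and (248,383). Next is an enlarged crop.

```bash
python3 - <<'E'
import cv2,numpy as np
t=cv2.imread('pics/top0.png');s=cv2.imread('pics/side0.png')
a=cv2.resize(t[182:292,210:342],None,fx=4.5,fy=4.5,interpolation=cv2.INTER_CUBIC)
cv2.imwrite('pics/c1.png',a)
b=cv2.resize(s[130:320,240:350],None,fx=3.1,fy=3.1,interpolation=cv2.INTER_CUBIC)
c=cv2.resize(t[180:300,130:195],None,fx=2.5,fy=2.5,interpolation=cv2.INTER_CUBIC);d=cv2.resize(t[180:300,350:415],None,fx=2.5,fy=2.5,interpolation=cv2.INTER_CUBIC)
w=np.zeros((600,520,3),np.uint8);w[:b.shape[0],:b.shape[1]]=b;w[:300,350:350+c.shape[1]]=c;w[300:,350:350+d.shape[1]]=d
cv2.imwrite('pics/c2.png',w)
E
```

```text
(no output)
```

View pics/c1.png

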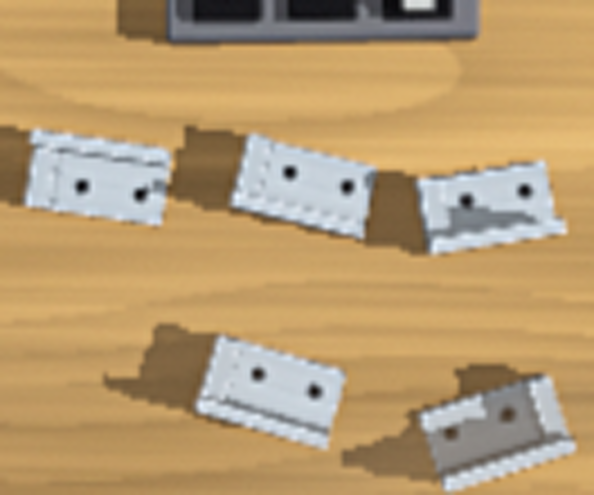

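View pics/c2.png

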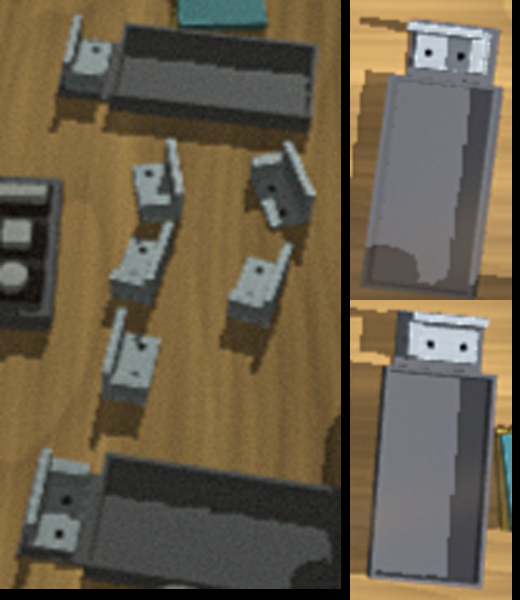

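Both views together show handedness. A (221,232) and E (278,320) are left-hand. B (223,277), C (228,319) and D (268,270) are right-hand. The right-side tray (y≈-290) has the left sample, and the y≈+294 tray has the right one. Now fitting poses by silhouette in both views.

```bash
cat >> h.py <<'E'
from scipy.optimize import minimize
def box(x0,x1,y0,y1,z0,z1): return np.array([[x,y,z] for x in(x0,x1) for y in(y0,y1) for z in(z0,z1)],float)
def bracket(side):
    b=[box(-40,40,-22.5,22.5,0,6),box(-40,40,13.5,22.5,0,45)]
    b.append(box(-40,-26,-22.5,22.5,0,30) if side=='L' else box(26,40,-22.5,22.5,0,30)); return b
def tray(side): return [box(-115,115,-60,60,0,26),box(115,179,-40,40,0,10),box(170,179,-40,40,0,49)]
S=4
def sil(p,boxes,v,r0,c0,h,w):
    m=np.zeros((h*S,w*S),np.uint8);c,s=np.cos(v[2]),np.sin(v[2]);M=np.array([[c,-s,0],[s,c,0],[0,0,1]])
    z=v[3] if len(v)>3 else 0
    for b in boxes:
        q=np.array([proj(p,M@x+[v[0],v[1],z]) for x in b]);q=((q-[r0,c0]+.5)*S)[:,::-1]
        cv2.fillConvexPoly(m,cv2.convexHull((q*16).round().astype(np.int32)),255,shift=4)
    return cv2.resize(m,(w,h),interpolation=cv2.INTER_AREA)/255.
def mask(p):
    i=p['pixels'].astype(float);mx=i.max(2);mn=i.min(2)
    return np.clip((0.33-(mx-mn)/np.maximum(mx,1))/0.2+.5,0,1)
def fit(pics,boxes,v0,R=75,zf=True,dil=4,step=(8,8,.12,4)):
    v0=list(v0)+([0] if zf else []);J=[]
    for p in pics:
        q=np.array([proj(p,np.array([x[0]*np.cos(v0[2])-x[1]*np.sin(v0[2])+v0[0],x[0]*np.sin(v0[2])+x[1]*np.cos(v0[2])+v0[1],x[2]])) for b in boxes for x in b])
        r0,c0=np.maximum(q.min(0)-dil,0).astype(int);r1,c1=(q.max(0)+dil).astype(int)
        J.append((p,r0,c0,mask(p)[r0:r1,c0:c1]))
    def cost(v): return sum(np.abs(sil(p,boxes,v,r0,c0,*m.shape)-m).sum() for p,r0,c0,m in J)+(0.3*v[3]**2 if zf else 0)
    best=None
    for k in range(2):
        n=len(v0);sx=np.array([v0]+[np.array(v0)+np.eye(n)[i]*step[i]/(k+1) for i in range(n)])
        r=minimize(cost,v0,method='Nelder-Mead',options=dict(initial_simplex=sx,xatol=.05,fatol=.05,maxiter=250));v0=r.x
    return r.x,r.fun
def fitsep(P,boxes,v0,dil=4):
    for n,q in(('both',P),('top',P[:1]),('side',P[1:])):
        v,f=fit(q,boxes,v0,zf=n=='both',dil=dil);print(n,np.round(v,3),round(f,1))
        if n=='both':v0=v[:3]
E
cat > m1.py <<'E'
from h import *
P=[snap('top'),snap('side')]
pi=np.pi
for n,s,rc,yaw in(('A','L',(221,232),-pi/2-.1),('B','R',(223,277),pi/2-.25),('C','R',(228,319),pi/2+.15),('D','R',(268,270),pi/2-.25),('E','L',(278,320),pi/2+.3)):
    x=at(P[0],rc,15); print(n);fitsep(P,bracket(s),[x[0],x[1],yaw if n!='A' else -0.1-pi/2+0])
for n,s,x in(('trayL','L',(515,-300,-.02)),('trayR','R',(497,298,-.1))):
    print(n);fitsep(P,tray(s),x,dil=6)
# keys
for p,win in((P[0],(155,192,245,318)),(P[1],(180,240,228,262))):
    a,b,c,d=win;g=(p['pixels'][a:b,c:d].min(2)>150).astype(np.uint8)
    n,_,st,ce=cv2.connectedComponentsWithStats(g)
    for i in range(1,n):
        if st[i,4]>25:
            rc=(ce[i][1]+a,ce[i][0]+c);print('key',np.round(rc,1),st[i,4],np.round(at(p,rc,46),1))
E
sed -i "s/('A','L',(221,232),-pi\/2-.1)/('A','L',(221,232),-pi\/2-.1)/" m1.py; python3 m1.py
```

```text
A
both [573.071 115.549  -1.699   3.084] 97.1
top [573.67  115.973  -1.697] 22.2
side [572.292 113.067  -1.707] 50.9
B
both [570.518  -8.954   1.348   3.053] 117.8
top [571.048  -8.789   1.343] 22.5
side [569.927 -11.692   1.353] 103.4
C
both [ 559.665 -119.84     1.745    1.731] 57.2
top [ 560.143 -120.112    1.755] 23.0
side [ 558.921 -121.635    1.741] 31.4
D
both [448.144   8.584   1.308   2.466] 46.9
top [448.096   8.72    1.311] 25.0
side [447.384   5.95    1.316] 19.2
E
both [ 425.923 -125.207    1.898    2.216] 88.4
top [ 425.989 -125.317    1.896] 27.2
side [ 424.718 -127.67     1.878] 34.5
trayL
both [ 5.01598e+02 -2.95239e+02 -7.40000e-02  3.43000e-01] 482.1
top [ 5.02086e+02 -2.95197e+02 -7.30000e-02] 248.8
side [ 5.00130e+02 -2.95852e+02 -7.80000e-02] 249.3
trayR
both [ 4.80470e+02  3.00429e+02 -9.70000e-02  2.18300e+00] 798.4
top [ 4.81728e+02  3.00991e+02 -9.90000e-02] 222.6
side [ 4.80758e+02  2.98784e+02 -9.70000e-02] 610.3
key [173.5 302.5] 120 [702.3 -74.8  46. ]
key [173.9 260. ] 101 [699.3  38.7  46. ]
key [173.8 281.1] 116 [700.5 -17.7  46. ]
```

>>> {"method": "send_rows", "body": {"steps": [[[0,0,0,-8.4],[0,0,0,-8.4],[0,0,0,-8.4],[0,0,0,-8.4],[0,0,0,-8.4],[0,0,0,-8.4],[0,0,0,-8.4],[0,0,0,-8.4]]], "gripper": -1, "newtons": 60}}

```text
time: 1.7
tool_pos: [203.9, -483.8, 239.3]
tcp_rot: [-3.142, 0.0, 1.578]
wrist_force: [-0.1, 0.0, 1.3]
grip_width: 0.003
gripper_force: 0.0
```

>>> {"method": "send_rows", "body": {"steps": [[[32.6,31,0,0],[32.6,31,0,0],[32.6,31,0,0],[32.6,31,0,0],[32.6,31,0,0],[32.6,31,0,0],[32.6,31,0,0],[32.6,31,0,0],[32.6,31,0,0],[32.6,31,0,0],[32.6,31,0,0],[32.6,31,0,0],[32.6,31,0,0],[32.6,31,0,0],[32.6,31,0,0],[32.6,31,0,0],[0,0,0,0],[0,0,0,0]]]}}

```text
time: 3.5
tool_pos: [699.6, 38.8, 238.4]
tcp_rot: [-3.141, 0.0, 1.573]
wrist_force: [-0.3, -0.6, -0.1]
grip_width: -0.001
gripper_force: 0.0
```

>>> {"method": "send_rows", "body": {"steps": [[[0,0,42,0],[0,0,42,0],[0,0,42,0],[0,0,40,0],[0,0,10,0],[0,0,6,0],[0,0,4,0],[0,0,2,0],[0,0,2,0],[0,0,1,0],[0,0,0,0],[0,0,0,0]]]}}

```text
time: 4.7
tool_pos: [700.1, 38.1, 48.9]
tcp_rot: [3.14, 0.0, 1.572]
wrist_force: [2.5, -2.7, 4.4]
grip_width: -0.001
gripper_force: 2.1
```

>>> {"method": "send_rows", "body": {"steps": [[[0,0,1,0],[0,0,1,0],[0,0,0,0],[0,0,0,0]]]}}

```text
time: 5.1
tool_pos: [700.1, 38.2, 47.8]
tcp_rot: [3.139, 0.0, 1.572]
wrist_force: [-1.6, -3.0, 17.3]
grip_width: 0.003
gripper_force: 9.1
```

>>> {"method": "send_rows", "body": {"steps": [[[0,0,-4,0],[0,0,-8,0],[0,0,-30,0],[0,0,-40,0],[0,0,-20,0],[0,0,0,0]]], "gripper": 0.3}}

```text
time: 5.7
tool_pos: [700.4, 38.5, 151.4]
tcp_rot: [3.138, -0.0, 1.572]
wrist_force: [-0.0, 0.7, -0.0]
grip_width: 0.647
gripper_force: 0.0
```

```bash
cat > t.py <<'E'
# targets: pick TCP xy & yaw for each bracket; place TCP
from h import *
pi=np.pi
BR={'A':('L',[573,115,-1.699]),'B':('R',[570.3,-9.8,1.346]),'C':('R',[559.5,-120.5,1.747]),'D':('R',[448,7.7,1.311]),'E':('L',[425.6,-126,1.89])}
TR={'L':[501.5,-295.3,-.075],'R':[481,300.2,-.098]}
PL={'A':(45,-pi/2),'E':(-45,pi/2),'B':(65,pi/2),'C':(0,pi/2),'D':(-65,pi/2)}
def grip(s,v):
    o=np.array([-4 if s=='L' else 4,18]);c,n=np.cos(v[2]),np.sin(v[2])
    return np.array([v[0]+c*o[0]-n*o[1],v[1]+n*o[0]+c*o[1]]),(v[2] if v[2]>0 else v[2]+pi)
if __name__=='__main__':
  for k,(s,v) in BR.items():
    t=TR[s];c,th=PL[k];pv=[t[0]+c*np.cos(t[2]),t[1]+c*np.sin(t[2]),t[2]+th]
    a=grip(s,v);b=grip(s,pv);print(k,'pick',np.round(a[0],1),round(a[1],3),'place',np.round(b[0],1),round(b[1],3),'turn deg',round(-np.degrees(b[1]-a[1]),1))
E
python3 t.py; python3 - <<'E'
from h import *
p=snap('top');print(np.round(sensors.state()['q'],2))
for n,s,v in(('A','L',[573,115,-1.699]),('C','R',[559.5,-120.5,1.747]),('D','R',[448,7.7,1.311]),('E','L',[425.6,-126,1.89])):
    print(n,fit([p],bracket(s),v,zf=False))
E
```

```text
A pick [591.4 116.7] 1.443 place [ 564.6 -296. ] 1.496 turn deg -3.0
B pick [553.6  -1.9] 1.346 place [528.2 299.6] 1.473 turn deg -7.3
C pick [ 541.1 -119.7] 1.747 place [463.5 305.9] 1.473 turn deg 15.7
D pick [431.6  16.2] 1.311 place [398.8 312.3] 1.473 turn deg -9.3
E pick [ 409.8 -135.4] 1.89 place [ 438.4 -294.6] 1.496 turn deg 22.6
[-0.06  0.6   0.27  1.24  0.    1.51]
A (array([670.77777778, 177.22222222,  -4.71233333]), np.float64(0.0))
C (array([ 560.17238846, -119.99237999,    1.75243302]), np.float64(25.355080961527598))
D (array([ 4.57658160e+02, -2.99245464e+01,  2.73363009e-02]), np.float64(220.57416271745166))
E (array([ 425.84284988, -125.36758357,    1.90570381]), np.float64(29.529646829510902))
```

>>> {"method": "send_rows", "body": {"steps": [[[-26.4,-26.5,0,0],[-26.4,-26.5,0,0],[-26.4,-26.5,0,0],[-26.4,-26.5,0,0],[-26.4,-26.5,0,0],[-26.4,-26.5,0,0],[0,0,0,-5],[0,0,0,-5],[0,0,40,0],[0,0,40,0],[0,0,0,0],[0,0,0,0]]]}}

```text
time: 6.95
tool_pos: [539.8, -119.9, 68.1]
tcp_rot: [-3.139, -0.001, 1.746]
wrist_force: [0.1, -0.5, 0.2]
grip_width: 0.653
gripper_force: 0.0
```

>>> {"method": "send_rows", "body": {"steps": [[[0,1,30,0],[0,0,17,0],[0,0,0,0]]]}}

```text
time: 7.25
tool_pos: [541.3, -120.0, 21.3]
tcp_rot: [-3.141, -0.001, 1.746]
wrist_force: [-0.2, 0.1, -0.2]
grip_width: 0.65
gripper_force: 0.0
```

>>> {"method": "send_rows", "body": {"steps": [[[0,0,0,0],[0,0,0,0],[0,0,0,0],[0,0,0,0],[0,0,0,0],[0,0,0,0]]], "gripper": -1, "newtons": 60}}

```text
time: 7.85
tool_pos: [542.1, -120.3, 22.6]
tcp_rot: [3.14, 0.001, 1.746]
wrist_force: [-2.2, 0.6, 11.3]
grip_width: 0.098
gripper_force: 59.4
```

>>> {"method": "send_rows", "body": {"steps": [[[0,0,-20,0],[0,0,-40,0],[0,0,-40,7.8],[0,0,0,7.8],[41.6,-11.9,0,0],[41.6,-11.9,0,0],[41.6,-11.9,0,0],[41.6,-11.9,0,0],[41.6,-11.9,0,0],[41.6,-11.9,0,0],[41.6,-11.9,0,0],[41.6,-11.9,0,0],[41.6,-11.9,0,0],[41.6,-11.9,0,0],[0,0,0,0],[0,0,0,0],[0,0,0,0]]]}}

```text
time: 9.55
tool_pos: [463.4, 304.8, 121.5]
tcp_rot: [3.142, 0.0, 1.473]
wrist_force: [0.4, -0.3, -1.2]
grip_width: 0.095
gripper_force: 58.7
```

```bash
python3 - <<'E'
from h import *
p=snap('top','v1.png');q=snap('side','v1s.png')
a=cv2.imread('pics/v1.png')[130:330,100:420];b=cv2.imread('pics/v1s.png')[120:360,210:390]
w=np.zeros((600,790,3),np.uint8);a=cv2.resize(a,None,fx=1.5,fy=1.5);b=cv2.resize(b,None,fx=1.6,fy=1.6);w[:300,:480]=a;w[:384,490:490+288]=b;cv2.imwrite('pics/v1c.png',w)
E
```

```text
(no output)
```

View pics/v1c.png

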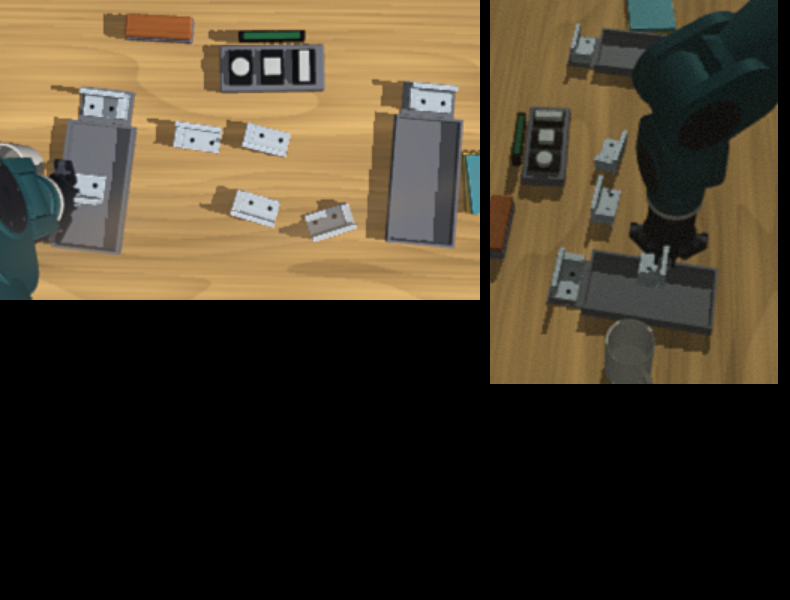

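The view shows C held level over the middle of the right tray, with the others undisturbed. Lowering it now.

>>> {"method": "send_rows", "body": {"steps": [[[1,0,40,0],[0,0,35,0],[0,0,13,0],[0,0,4,0],[0,0,1.5,0],[0,0,0,0]]]}}

```text
time: 10.25
tool_pos: [464.1, 306.3, 28.6]
tcp_rot: [3.141, -0.001, 1.473]
wrist_force: [0.5, -0.5, -1.5]
grip_width: 0.091
gripper_force: 58.6
```

>>> {"method": "send_rows", "body": {"steps": [[[0,0,1,0],[0,0,0,0]]]}}

```text
time: 10.45
tool_pos: [464.0, 306.6, 27.6]
tcp_rot: [3.14, -0.001, 1.474]
wrist_force: [0.2, -1.7, 3.0]
grip_width: 0.092
gripper_force: 59.4
```

>>> {"method": "send_rows", "body": {"steps": [[[0,0,1,0],[0,0,0,0]]]}}

```text
time: 10.65
tool_pos: [464.1, 306.6, 27.5]
tcp_rot: [3.139, -0.001, 1.474]
wrist_force: [-5.0, -4.4, 21.3]
grip_width: 0.096
gripper_force: 62.3
```

>>> {"method": "send_rows", "body": {"steps": [[[0,0,-1.5,0],[0,0,0,0],[0,0,0,0],[0,0,0,0],[0,0,0,0]]], "gripper": -0.2}}

```text
time: 11.15
tool_pos: [463.4, 306.4, 27.2]
tcp_rot: [-3.141, 0.0, 1.474]
wrist_force: [-0.7, 0.0, -0.0]
grip_width: 0.4
gripper_force: 0.0
```

>>> {"method": "send_rows", "body": {"steps": [[[0,0,-20,0],[0,0,-40,0],[0,0,-40,7.3],[-35.1,19.5,0,0],[-35.1,19.5,0,0],[-35.1,19.5,0,0],[-35.1,19.5,0,0],[-35.1,19.5,0,0],[-35.1,19.5,0,0],[-35.1,19.5,0,0],[-35.1,19.5,0,0],[0,0,0,0],[0,0,0,0]]]}}

```text
time: 12.45
tool_pos: [553.0, -2.7, 127.0]
tcp_rot: [-3.141, -0.0, 1.345]
wrist_force: [-1.3, -0.1, -0.5]
grip_width: 0.402
gripper_force: 0.0
```

```bash
cat > chk.py <<'E'
import sys
from t import *
P=[snap('top'),snap('side')]
for k in sys.argv[1:]:
    s,v=BR[k]
    for n,p in zip(('top','side'),P):
        w,f=fit([p],bracket(s),v,zf=False);print(k,n,np.round(w,2),round(f,1))
E
python3 chk.py A B D E
```

```text
A top [580.04 168.13  -1.7 ] 102.4
A side [571.8 113.4  -1.7] 62.6
B top [460.08 -28.47   2.77] 10.9
B side [569.97 -11.56   1.37] 33.7
D top [560.    55.7   -0.85] 76.7
D side [447.36   6.15   1.32] 18.7
E top [ 426.08 -125.02    1.9 ] 92.8
E side [ 424.9  -127.45    1.87] 53.5
```

>>> {"method": "send_rows", "body": {"steps": [[[0,0,0,0],[0,0,40,0],[0,0,40,0],[0,0,25,0],[0,0,0,0]]], "gripper": 0.3}}

```text
time: 13.05
tool_pos: [550.9, -0.9, 19.7]
tcp_rot: [-3.137, 0.0, 1.348]
wrist_force: [-0.5, 0.9, 1.6]
grip_width: 0.649
gripper_force: 0.0
```

>>> {"method": "send_rows", "body": {"steps": [[[0,0,0,0],[0,0,0,0],[0,0,0,0],[0,0,0,0],[0,0,0,0],[0,0,0,0]]], "gripper": -1}}

```text
time: 13.65
tool_pos: [553.8, -2.0, 23.7]
tcp_rot: [3.139, -0.0, 1.347]
wrist_force: [-2.1, 1.0, 9.7]
grip_width: 0.096
gripper_force: 59.6
```

>>> {"method": "send_rows", "body": {"steps": [[[0,0,-24,0],[0,0,-40,0],[0,0,-40,-7.3],[37.2,-6.9,0,0],[37.2,-6.9,0,0],[37.2,-6.9,0,0],[37.2,-6.9,0,0],[37.2,-6.9,0,0],[37.2,-6.9,0,0],[37.2,-6.9,0,0],[37.2,-6.9,0,0],[0,0,0,0],[0,0,0,0]]]}}

```text
time: 14.95
tool_pos: [526.7, 300.1, 126.7]
tcp_rot: [3.141, -0.0, 1.475]
wrist_force: [-1.1, -0.7, -1.0]
grip_width: 0.088
gripper_force: 58.8
```

>>> {"method": "send_rows", "body": {"steps": [[[0,0,40,0],[0,0,40,0],[0,0,14,0],[0,0,2,0],[0,0,1,0],[0,0,0,0]]]}}

```text
time: 15.55
tool_pos: [527.5, 299.0, 30.0]
tcp_rot: [3.141, -0.0, 1.473]
wrist_force: [0.9, -1.0, -1.7]
grip_width: 0.097
gripper_force: 60.0
```

>>> {"method": "send_rows", "body": {"steps": [[[0,0,1,0],[0,0,0.5,0],[0,0,0,0]]]}}

```text
time: 15.85
tool_pos: [527.3, 299.5, 28.3]
tcp_rot: [3.141, -0.0, 1.474]
wrist_force: [0.7, -1.1, 3.3]
grip_width: 0.092
gripper_force: 60.6
```

>>> {"method": "send_rows", "body": {"steps": [[[0,0,0.5,0],[0,0,0,0]]]}}

```text
time: 16.05
tool_pos: [527.3, 299.5, 28.3]
tcp_rot: [3.14, -0.0, 1.474]
wrist_force: [-2.2, -2.5, 11.6]
grip_width: 0.097
gripper_force: 62.0
```

>>> {"method": "send_rows", "body": {"steps": [[[0,0,-1,0],[0,0,0,0],[0,0,0,0],[0,0,0,0],[0,0,0,0]]], "gripper": -0.2}}

```text
time: 16.55
tool_pos: [526.9, 299.5, 28.2]
tcp_rot: [-3.141, 0.0, 1.474]
wrist_force: [-0.6, 0.0, -0.6]
grip_width: 0.399
gripper_force: 0.0
```

>>> {"method": "send_rows", "body": {"steps": [[[0,0,-20,0],[0,0,-40,4.6],[0,0,-40,4.7],[-37.3,-2.5,0,0],[-37.3,-2.5,0,0],[-37.3,-2.5,0,0],[-37.3,-2.5,0,0],[-37.3,-2.5,0,0],[-37.3,-2.5,0,0],[-37.3,-2.5,0,0],[-37.3,-2.5,0,0],[0,0,0,0],[0,0,0,0]]]}}

```text
time: 17.85
tool_pos: [431.2, 15.7, 128.5]
tcp_rot: [3.141, -0.0, 1.31]
wrist_force: [0.1, -0.2, 0.1]
grip_width: 0.399
gripper_force: 0.0
```

```bash
python3 chk.py A D E
```

```text
A top [573.66 116.02  -1.7 ] 22.2
A side [572.36 113.36  -1.7 ] 16.4
D top [449.12   4.06   1.21] 495.4
D side [447.48   6.37   1.31] 20.6
E top [ 426.01 -125.21    1.89] 101.9
E side [ 428.29 -125.74    2.01] 353.7
```

>>> {"method": "send_rows", "body": {"steps": [[[0,0,0,0],[0,0,40,0],[0,0,40,0],[0,0,25,0],[0,0,0,0]]], "gripper": 0.3}}

```text
time: 18.45
tool_pos: [429.4, 17.1, 21.0]
tcp_rot: [-3.137, 0.0, 1.313]
wrist_force: [0.2, 0.1, -0.1]
grip_width: 0.647
gripper_force: 0.0
```

>>> {"method": "send_rows", "body": {"steps": [[[0,0,0,0],[0,0,0,0],[0,0,0,0],[0,0,0,0],[0,0,0,0],[0,0,0,0]]], "gripper": -1}}

```text
time: 19.05
tool_pos: [431.9, 16.2, 24.5]
tcp_rot: [3.139, -0.001, 1.312]
wrist_force: [-1.7, 2.0, 12.4]
grip_width: 0.092
gripper_force: 59.3
```

>>> {"method": "send_rows", "body": {"steps": [[[0,0,-24,0],[0,0,-40,-4.6],[0,0,-40,-4.6],[36.4,-7.7,0,0],[36.4,-7.7,0,0],[36.4,-7.7,0,0],[36.4,-7.7,0,0],[36.4,-7.7,0,0],[36.4,-7.7,0,0],[36.4,-7.7,0,0],[36.4,-7.7,0,0],[0,0,0,0],[0,0,0,0]]]}}

```text
time: 20.35
tool_pos: [398.2, 312.5, 127.7]
tcp_rot: [3.141, -0.0, 1.474]
wrist_force: [-0.1, -0.9, -1.2]
grip_width: 0.097
gripper_force: 58.8
```

>>> {"method": "send_rows", "body": {"steps": [[[0,0,40,0],[0,0,40,0],[0,0,14,0],[0,0,2,0],[0,0,1,0],[0,0,0,0]]]}}

```text
time: 20.95
tool_pos: [399.1, 311.8, 31.1]
tcp_rot: [3.141, -0.001, 1.471]
wrist_force: [0.3, 0.4, -0.4]
grip_width: 0.094
gripper_force: 58.9
```

>>> {"method": "send_rows", "body": {"steps": [[[0,0,1,0],[0,0,0.8,0],[0,0,0,0]]]}}

```text
time: 21.25
tool_pos: [399.0, 312.1, 29.5]
tcp_rot: [3.14, -0.001, 1.472]
wrist_force: [-1.9, -2.6, 13.4]
grip_width: 0.093
gripper_force: 61.0
```

>>> {"method": "send_rows", "body": {"steps": [[[0,0,0.5,0],[0,0,0,0]]]}}

```text
time: 21.45
tool_pos: [399.0, 312.1, 29.5]
tcp_rot: [3.14, -0.001, 1.472]
wrist_force: [-4.8, -5.1, 23.4]
grip_width: 0.093
gripper_force: 62.6
```

>>> {"method": "send_rows", "body": {"steps": [[[0,0,-1.5,0],[0,0,0,0],[0,0,0,0],[0,0,0,0],[0,0,0,0]]], "gripper": -0.2}}

```text
time: 21.95
tool_pos: [398.4, 312.0, 29.4]
tcp_rot: [-3.141, 0.0, 1.472]
wrist_force: [0.4, 1.0, -0.5]
grip_width: 0.399
gripper_force: 0.0
```

>>> {"method": "send_rows", "body": {"steps": [[[0,0,-20,0],[0,0,-40,0],[0,0,-40,1.7],[-24.3,30.8,0,0],[-24.3,30.8,0,0],[-24.3,30.8,0,0],[-24.3,30.8,0,0],[-24.3,30.8,0,0],[-24.3,30.8,0,0],[-24.3,30.8,0,0],[0,0,0,0],[0,0,0,0]]]}}

```text
time: 23.15
tool_pos: [590.6, 115.2, 129.0]
tcp_rot: [-3.141, 0.0, 1.441]
wrist_force: [-0.7, 0.6, -0.4]
grip_width: 0.4
gripper_force: 0.0
```

```bash
python3 chk.py A E
```

```text
A top [589.1   96.    -3.06] 162.7
A side [572.33 113.35  -1.7 ] 31.6
E top [ 425.98 -125.27    1.9 ] 28.5
E side [ 424.89 -127.56    1.88] 51.3
```

>>> {"method": "send_rows", "body": {"steps": [[[0,0,0,0],[0,0,40,0],[0,0,40,0],[0,0,25,0],[0,0,0,0]]], "gripper": 0.3}}

```text
time: 23.75
tool_pos: [588.0, 116.3, 21.8]
tcp_rot: [-3.136, 0.001, 1.444]
wrist_force: [-0.5, -0.0, 1.0]
grip_width: 0.654
gripper_force: 0.0
```

>>> {"method": "send_rows", "body": {"steps": [[[0,0,0,0],[0,0,0,0],[0,0,0,0],[0,0,0,0],[0,0,0,0],[0,0,0,0]]], "gripper": -1}}

```text
time: 24.35
tool_pos: [591.3, 115.9, 25.8]
tcp_rot: [3.139, -0.001, 1.443]
wrist_force: [0.6, 1.1, 9.7]
grip_width: 0.094
gripper_force: 61.1
```

>>> {"method": "send_rows", "body": {"steps": [[[0,0,-24,0],[0,0,-40,0],[0,0,-40,-3],[-41.3,0.4,0,0],[-41.3,0.4,0,0],[-41.3,0.4,0,0],[-41.3,0.4,0,0],[-41.3,0.4,0,0],[-41.3,0.4,0,0],[-41.3,0.4,0,0],[-41.3,0.4,0,0],[-41.3,0.4,0,0],[-41.3,0.4,0,0],[0,0,0,0],[0,0,0,0]]]}}

```text
time: 25.85
tool_pos: [562.9, -297.1, 128.5]
tcp_rot: [-3.142, -0.0, 1.493]
wrist_force: [-0.2, 0.9, -1.7]
grip_width: 0.093
gripper_force: 59.4
```

```bash
python3 - <<'E'
from h import *
p=snap('top','v2.png');q=snap('side','v2s.png')
a=cv2.imread('pics/v2.png')[130:330,100:420];b=cv2.imread('pics/v2s.png')[120:360,210:390]
w=np.zeros((390,790,3),np.uint8);a=cv2.resize(a,None,fx=1.5,fy=1.5);b=cv2.resize(b,None,fx=1.6,fy=1.6);w[:300,:480]=a;w[:384,490:490+288]=b;cv2.imwrite('pics/v2c.png',w)
E
```

```text
(no output)
```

View pics/v2c.png

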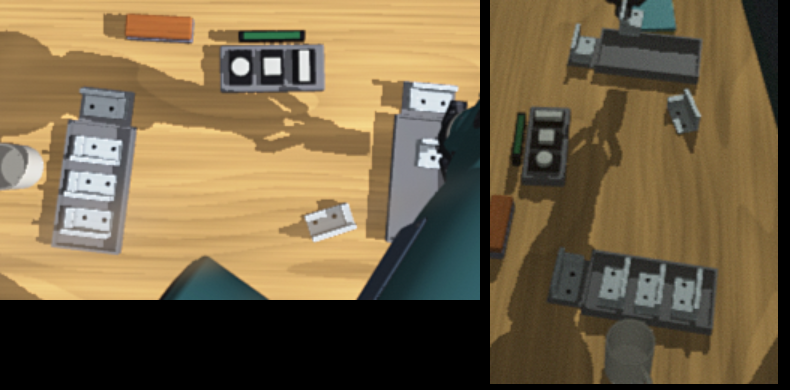

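The view shows three brackets standing in the right tray, A held over the left tray, and E still on the desk.

>>> {"method": "send_rows", "body": {"steps": [[[1,1,40,0],[0,0,40,0],[0,0,14,0],[0,0,2,0],[0,0,1,0],[0,0,0,0]]]}}

```text
time: 26.55
tool_pos: [564.7, -295.0, 32.1]
tcp_rot: [3.141, 0.0, 1.496]
wrist_force: [0.6, -0.7, -1.4]
grip_width: 0.095
gripper_force: 60.6
```

>>> {"method": "send_rows", "body": {"steps": [[[0,0,1,0],[0,0,0.5,0],[0,0,0,0]]]}}

```text
time: 26.85
tool_pos: [564.5, -295.5, 30.4]
tcp_rot: [3.141, 0.0, 1.495]
wrist_force: [-0.8, 0.5, 1.6]
grip_width: 0.092
gripper_force: 61.0
```

>>> {"method": "send_rows", "body": {"steps": [[[0,0,0.6,0],[0,0,0,0]]]}}

```text
time: 27.05
tool_pos: [564.5, -295.6, 30.3]
tcp_rot: [3.141, 0.0, 1.495]
wrist_force: [-3.1, 2.2, 9.8]
grip_width: 0.093
gripper_force: 62.3
```

>>> {"method": "send_rows", "body": {"steps": [[[0,0,-1.5,0],[0,0,0,0],[0,0,0,0],[0,0,0,0],[0,0,0,0]]], "gripper": -0.2}}

```text
time: 27.55
tool_pos: [564.2, -295.4, 30.8]
tcp_rot: [-3.141, -0.0, 1.495]
wrist_force: [-0.4, -0.2, 0.5]
grip_width: 0.398
gripper_force: 0.0
```

>>> {"method": "send_rows", "body": {"steps": [[[0,0,-20,0],[0,0,-40,0],[0,0,-40,-7.5],[0,0,0,-7.5],[0,0,0,-7.6],[33.4,-16.1,0,0],[33.4,-16.1,0,0],[33.4,-16.1,0,0],[33.4,-16.1,0,0],[33.4,-16.1,0,0],[33.4,-16.1,0,0],[0,0,0,0],[0,0,0,0]]]}}

```text
time: 28.85
tool_pos: [409.7, -135.1, 131.3]
tcp_rot: [3.141, 0.001, 1.89]
wrist_force: [0.1, 0.4, 0.7]
grip_width: 0.398
gripper_force: 0.0
```

```bash
python3 chk.py E
```

```text
E top [ 426.2  -125.37    1.91] 335.6
E side [ 424.96 -127.52    1.88] 51.9
```

>>> {"method": "send_rows", "body": {"steps": [[[0,0,0,0],[0,0,40,0],[0,0,40,0],[0,0,27,0],[0,0,0,0]]], "gripper": 0.3}}

```text
time: 29.45
tool_pos: [408.3, -134.8, 21.3]
tcp_rot: [-3.138, -0.004, 1.889]
wrist_force: [0.1, 0.5, 0.2]
grip_width: 0.649
gripper_force: 0.0
```

>>> {"method": "send_rows", "body": {"steps": [[[0,0,0,0],[0,0,0,0],[0,0,0,0],[0,0,0,0],[0,0,0,0],[0,0,0,0]]], "gripper": -1}}

```text
time: 30.05
tool_pos: [410.6, -135.8, 25.1]
tcp_rot: [3.14, 0.002, 1.889]
wrist_force: [-1.8, 0.2, 11.4]
grip_width: 0.093
gripper_force: 59.1
```

>>> {"method": "send_rows", "body": {"steps": [[[0,0,-24,0],[0,0,-40,0],[0,0,-40,7.5],[0,0,0,7.5],[0,0,0,7.5],[-31.3,7.9,0,0],[-31.3,7.9,0,0],[-31.3,7.9,0,0],[-31.3,7.9,0,0],[-31.3,7.9,0,0],[0,0,0,0],[0,0,0,0]]]}}

```text
time: 31.25
tool_pos: [437.5, -294.7, 128.2]
tcp_rot: [3.141, 0.0, 1.496]
wrist_force: [0.3, 1.7, -0.7]
grip_width: 0.088
gripper_force: 58.8
```

>>> {"method": "send_rows", "body": {"steps": [[[0,0,40,0],[0,0,40,0],[0,0,14,0],[0,0,2,0],[0,0,1,0],[0,0,0,0]]]}}

```text
time: 31.85
tool_pos: [437.9, -294.2, 31.7]
tcp_rot: [3.141, 0.001, 1.497]
wrist_force: [0.2, -0.6, -1.8]
grip_width: 0.094
gripper_force: 58.8
```

>>> {"method": "send_rows", "body": {"steps": [[[0,0,1,0],[0,0,0.5,0],[0,0,0,0]]]}}

```text
time: 32.15
tool_pos: [437.9, -294.5, 30.2]
tcp_rot: [3.14, 0.001, 1.497]
wrist_force: [-1.2, 1.9, 7.7]
grip_width: 0.09
gripper_force: 60.1
```

>>> {"method": "send_rows", "body": {"steps": [[[0,0,-1,0],[0,0,0,0],[0,0,0,0],[0,0,0,0],[0,0,0,0]]], "gripper": -0.2}}

```text
time: 32.65
tool_pos: [437.5, -294.4, 30.3]
tcp_rot: [-3.142, -0.0, 1.497]
wrist_force: [-0.1, 0.7, -0.7]
grip_width: 0.397
gripper_force: 0.0
```

>>> {"method": "send_rows", "body": {"steps": [[[0,0,-20,0],[0,0,-40,0],[0,0,-40,0],[0,0,-30,0],[29.5,24.1,0,0],[29.5,24.1,0,0],[29.5,24.1,0,0],[29.5,24.1,0,0],[29.5,24.1,0,0],[29.5,24.1,0,0],[29.5,24.1,0,0],[29.5,24.1,0,0],[29.5,24.1,0,0],[29.5,24.1,0,0],[0,0,0,0],[0,0,0,0]]]}}

```text
time: 34.25
tool_pos: [699.8, -17.5, 159.7]
tcp_rot: [-3.141, 0.0, 1.498]
wrist_force: [-0.2, -0.0, 0.5]
grip_width: 0.401
gripper_force: 0.0
```

```bash
python3 - <<'E'
from h import *
p=snap('top','v3.png');q=snap('side','v3s.png')
a=cv2.imread('pics/v3.png')[130:330,100:420];b=cv2.imread('pics/v3s.png')[120:360,210:390]
w=np.zeros((390,790,3),np.uint8);a=cv2.resize(a,None,fx=1.5,fy=1.5);b=cv2.resize(b,None,fx=1.6,fy=1.6);w[:300,:480]=a;w[:384,490:490+288]=b;cv2.imwrite('pics/v3c.png',w)
E
```

```text
(no output)
```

View pics/v3c.png

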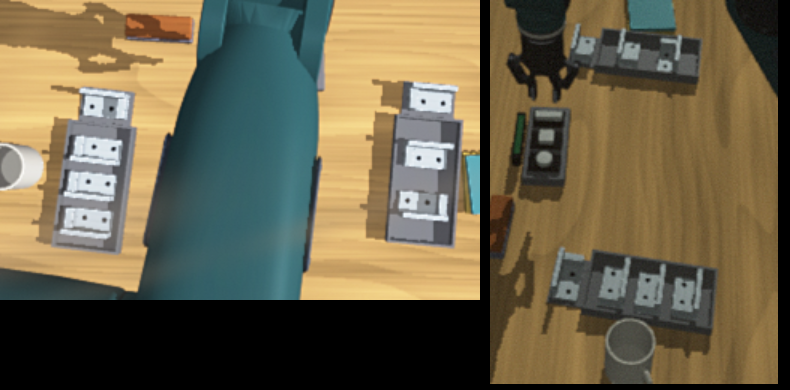

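All five are standing in their trays and the desk is clear. Pressing square now.

>>> {"method": "send_rows", "body": {"steps": [[[0,0,0,0],[0,0,0,0],[0,0,0,0],[0,0,0,0],[0,0,40,0],[0,0,40,0],[0,0,20,0],[0,0,5,0],[0,0,3,0],[0,0,2,0],[0,0,2,0],[0,0,0,0],[0,0,0,0]]], "gripper": -1}}

```text
time: 35.65
tool_pos: [700.3, -18.1, 49.2]
tcp_rot: [3.14, 0.0, 1.497]
wrist_force: [-0.2, 0.0, 4.1]
grip_width: 0.0
gripper_force: 2.1
```

>>> {"method": "send_rows", "body": {"steps": [[[0,0,1,0],[0,0,1,0],[0,0,0.5,0],[0,0,0,0],[0,0,0,0]]]}}

```text
time: 36.15
tool_pos: [700.4, -18.2, 47.7]
tcp_rot: [3.139, 0.0, 1.497]
wrist_force: [-4.8, 0.9, 21.2]
grip_width: -0.002
gripper_force: 10.6
```

>>> {"method": "send_rows", "body": {"steps": [[[0,0,-4,0],[0,0,-8,0],[0,0,-30,0],[0,0,0,0],[-28.2,3,0,0],[-28.3,3.1,0,0],[0,0,0,0],[0,0,0,0]]]}}

```text
time: 36.95
tool_pos: [701.4, -75.2, 87.5]
tcp_rot: [-3.141, -0.0, 1.496]
wrist_force: [-0.9, -0.3, 0.2]
grip_width: 0.004
gripper_force: 0.0
```

>>> {"method": "send_rows", "body": {"steps": [[[0,0,25,0],[0,0,5,0],[0,0,3,0],[0,0,2,0],[0,0,2,0],[0,0,1.5,0],[0,0,1,0],[0,0,0,0],[0,0,0,0]]]}}

```text
time: 37.85
tool_pos: [701.9, -74.7, 48.7]
tcp_rot: [3.141, -0.0, 1.497]
wrist_force: [-0.4, 4.1, 3.7]
grip_width: -0.001
gripper_force: 2.2
```

>>> {"method": "send_rows", "body": {"steps": [[[0,0,1,0],[0,0,1,0],[0,0,0,0],[0,0,0,0]]]}}

```text
time: 38.25
tool_pos: [702.0, -74.8, 47.8]
tcp_rot: [3.14, -0.0, 1.497]
wrist_force: [-4.6, 5.4, 18.6]
grip_width: -0.0
gripper_force: 9.2
```

>>> {"method": "send_rows", "body": {"steps": [[[0,0,-4,0],[0,0,-8,0],[0,0,-40,0],[0,0,-40,0],[0,-30,-20,0],[0,-40,0,0],[0,-40,0,0],[0,0,0,0],[0,0,0,0],[0,0,0,0],[0,0,0,0],[0,0,0,0]]]}}

```text
time: 39.45
tool_pos: [592.6, -66.9, 158.1]
tcp_rot: [-3.141, 0.0, 1.497]
wrist_force: [0.4, 0.2, 0.9]
grip_width: -0.001
gripper_force: 0.0
```

```bash
python3 - <<'E'
from t import *
P=[snap('top'),snap('side')]
for k,(s,v) in BR.items():
    t=TR[s];c,th=PL[k];pv=[t[0]+c*np.cos(t[2]),t[1]+c*np.sin(t[2])]
    print(k,np.round(pv),[(n,[(np.round(at(P[0],r['location'],22)[:2]).tolist(),round(r['score'],2)) for r in recognise(n,P[0])]) for n in (['left1_mid'] if s=='L' else ['right1_mid'])])
cv2.imwrite('pics/v4s.png',cv2.resize(P[1]['pixels'][60:380,190:390,::-1],None,fx=1.8,fy=1.8))
E
```

```text
A [ 546. -299.] [('left1_mid', [([527.0, -295.0], 0.28)])]
B [546. 294.] [('right1_mid', [([495.0, 292.0], 0.86)])]
C [481. 300.] [('right1_mid', [([495.0, 292.0], 0.86)])]
D [416. 307.] [('right1_mid', [([495.0, 292.0], 0.86)])]
E [ 457. -292.] [('left1_mid', [([527.0, -295.0], 0.28)])]
```

View pics/v4s.png

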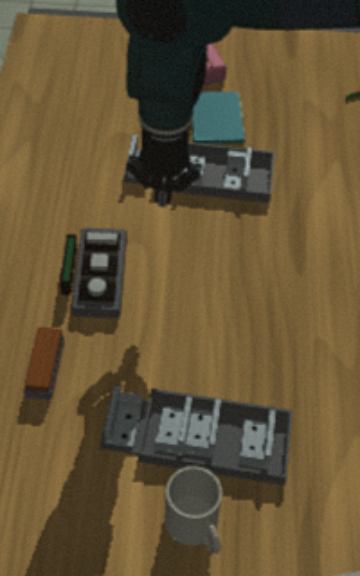

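The right tray now shows C shifted toward B, the knock the task warned of. I'll check whether it still stands flat.

```bash
python3 - <<'E'
from h import *
P=[snap('top','v5.png'),snap('side','v5s.png')]
a=cv2.imread('pics/v5.png')[185:305,125:200];b=cv2.imread('pics/v5s.png')[265:335,240:360]
w=np.zeros((600,800,3),np.uint8);a=cv2.resize(a,None,fx=4,fy=4,interpolation=2);b=cv2.resize(b,None,fx=4,fy=4,interpolation=2);w[:480,:300]=a;w[:280,310:790]=b
bb=bracket('R')
# overlay of flat C at guessed poses: fit to bright pixels in both views
for x,y in((546,294),(505,297),(416,307)):
    best=None
    for i,p in enumerate(P):
        g=np.clip((p['pixels'].min(2).astype(float)-125)/40,0,1)
        def cost(v):
            m=sil(p,bb,[v[0],v[1],v[2],5],200,120,150,260);gg=g[200:350,120:380]
            return -(m*(gg-.45)).sum()
        s=np.array([[x,y,1.473],[x+10,y,1.473],[x,y+8,1.473],[x,y,1.57]])
        r=minimize(cost,s[0],method='Nelder-Mead',options=dict(initial_simplex=s,xatol=.1,fatol=.1));print((x,y),i,np.round(r.x,2),round(r.fun))
cv2.imwrite('pics/v5c.png',w)
E
```

```text
(546, 294) 0 [5.2909e+02 2.9526e+02 3.0000e-01] -294
(546, 294) 1 [ 581.91 -176.75    1.53] 0
(505, 297) 0 [507.84 296.61   1.4 ] -212
(505, 297) 1 [497.67 240.37   1.48] 179
(416, 307) 0 [417.6  308.4    1.48] -228
(416, 307) 1 [410.11 276.49   1.36] 182
```

View pics/v5c.png

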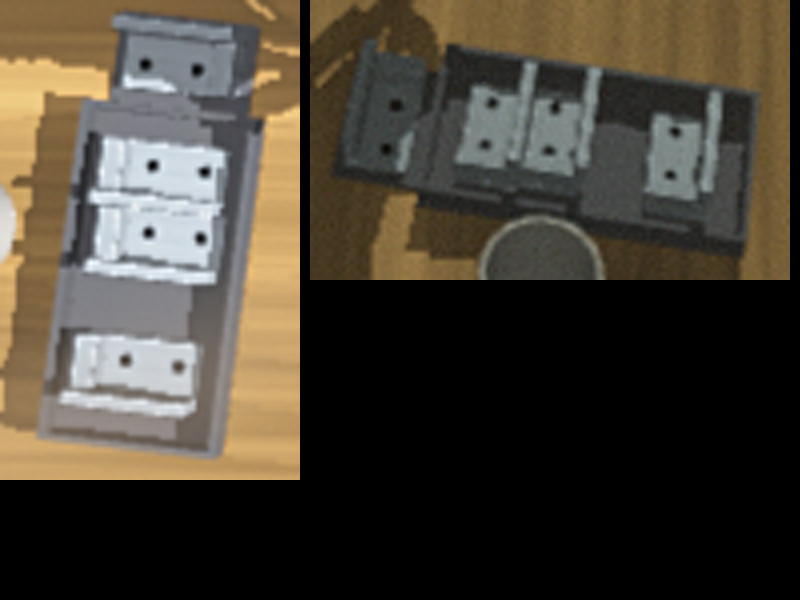

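C slid along the floor until it touched B: they are about 46 mm apart, matching the 45 mm base depth. Their walls are as upright as D's, so all three still stand flat in the right tray. Handing in.

```bash
python3 -c "
from h import *
print(order.job_done())"
```

```text
the job is handed in; nothing more can be done
None
```

The job is handed in: the round key was pressed first, all five brackets were stood flat in their matching trays (two left, three right), then the square and bar keys were pressed fully and released; one right-hand bracket was knocked against its neighbour late on but still looks flat in the right tray, so I left it.

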